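# Close the articulator over a newly mounted cast and hold it shut

## Task

The articulator (the small hinged metal frame with the two dental casts) stands open with its upper arm thrown back. Using fingertips only, with no grasping, push the upper arm from behind up and over, guide it down without slamming it until the pin at its front stands on the little steel table, and finish while still holding it shut with a light press of the fingertips from above on the metal arm. Keep off the plaster casts, do not shove, tip or lift the articulator, and leave the bowl, the spatula and the dropper bottle where they are.

Things in the scene. Friction and masses are not known exactly. Their poses are not given: they have to be found in the camera images.
- articulator: loose dental articulator of bare metal on rubber feet, 1.3 kg, 145 mm deep (x), 122 wide (y); slides or tips if pushed sideways with more than about 3 N at the height of the raised arm. Origin on the worktop under its middle, z up; front (teeth, steel table) = its -x side, roughly towards the robot; hinge at +x between two posts at y = +-46 mm, 107 mm high
- upper_arm (a joint): hinge angle of the upper arm, rad: 0 = shut (arm level towards the front, pin standing on the steel table, hard stop), 1.57 = upright, 1.9 = thrown fully back (stop); starts at 1.65 to 1.85, leaning back, away from the front. The hinge is stiff (0.18 N m): the arm stays wherever it is left; about 2 N at its end moves it
- push_point (a point): middle of the arm's flat back face, 70 mm from the hinge axis; this face is at the rear when the arm is upright and on top when shut (z = 102 mm). The arm is a bar 30 mm wide, 12 mm thick; this face lies 6 mm off the plane through the hinge axis. z axis = outward normal of the face, -x axis = along the arm to its free end; the cast is on the other face
- free_end (a point): free end of the arm at the level of its back face, 126 mm from the hinge axis. The last 17 mm are a round boss, 1 mm proud of that face, that holds the incisal pin (steel, 7 mm thick, reaching 75 mm to the cast's side); a 9 mm black screw stands out beyond the end
- hinge_mid (a point): middle of the hinge axis: 55 mm behind (+x) the articulator's origin, 96 mm above the worktop; the axis runs along the articulator's y
- upper_cast: cream plaster cast of an upper jaw, 62x68x31 mm, fixed under the upper arm, teeth away from the arm; not to be touched by the robot. Origin in the middle of its base
- lower_cast: green stone cast of a lower jaw, 65x72x32 mm, fixed on the articulator's base, teeth up; not to be touched. Origin in the middle of its base
- mixing_bowl: loose green rubber mixing bowl, 107 mm across, 62 mm high, on the articulator's left (+y) side; origin under its middle; leave alone
- dropper_bottle: loose white dropper bottle, 30 mm across, 67 mm high, on the articulator's right (-y) side; origin under its middle; leave alone
- plaster_spatula: loose plaster spatula with wooden handle, 200x24x17 mm, lying farther left, long axis its x; leave alone

How it is judged (in metres and radians):
On the way, in this order (a step that is already met when the one before it is completed fails the run):
1. the upper arm has been pushed over, past upright (value of joint upper_arm below 1.3 rad), for 0.05 s.
2. the upper arm is down, its pin on the table (value of joint upper_arm below 0.04 rad), for 0.2 s.
At the end, for the whole second after the job is handed in: the upper arm is shut (within 0.04 rad, pin on the table) and the fingers, above the arm, still press on it with 0.8 to 25 N while the articulator stands still and level (value of joint upper_arm below 0.04 rad and contact force between the fingers and articulator between 0.8 and 25 N and z of the grasp point in the frame of articulator above 0.105 m and linear speed of articulator below 0.02 m/s and angle between articulator's own z axis and vertical below 0.05 rad); the arm keeps its last pose, push and grip.
It fails at once if the articulator was shoved more than 30 mm from its place, tipped or lifted (distance of articulator from where it was at the start of the episode above 0.03 m or angle between articulator's own z axis and vertical above 0.12 rad or height (world z) of articulator above 0.01 m).
It fails at once if the arm was slammed shut (value of joint upper_arm below 0.3 rad and velocity of joint upper_arm below -2.5 rad/s).
It fails at once if the fingers touched a plaster cast (contact force between the fingers and upper_cast above 1 N or contact force between the fingers and lower_cast above 1 N).
It fails at once if the articulator was pressed hard (contact force between the fingers and articulator above 40 N).
It fails at once if the bowl, the dropper bottle or the spatula was moved (distance of any of mixing_bowl, dropper_bottle, plaster_spatula from where it was at the start of the episode above 0.02 m).
It also fails if it takes over 40 s, if anything falls off the work surface, if the arm or the gripper's body presses on something with over 40 N, if the wrist force passes 120 N, or if a joint passes its speed limit or range.

## Robot

A 6-joint arm with a two-finger parallel gripper is mounted at the origin on a cart in front of the work surface, level with it; the furniture and walls round the work are solid. World frame = base frame: x ahead of the robot, y to its left, z up, the work surface at z = 0. Lengths are in m, angles in degrees, forces in N, time in s.
With the tool pointing down it reaches from about 0.35 to 0.725 m from the base axis. Payload 4.3 kg.
Tool frame: the origin (TCP) lies between the finger pads; the fingertips stand 22 mm ahead of it and the grasp point (between the pads) lies 3 mm ahead of it (env.finger_overhang is the distance from the TCP to the fingertips, in m); z points along the fingers, y is the line along which they close (so a half turn about z gives the same grasp; the last joint's range is limited). The gripper opens to 85 mm and grips with 20 to 120 N. Pads are 22 mm wide; open, the fingers measure 114 mm over their backs; the gripper's body (76 mm by 85 mm) begins 54 mm behind the grasp point. The pads swing forward as they close: fully open they stand 13 mm farther back than shut.
Start: joints at [-77.08, 21.618, 4.641, 73.018, 0, 83.68], TCP at [0.189, -0.543, 0.253] pointing down, gripper open.
Joint ranges: [-156.06, 156.06], [-48.1, 94.91], [-58.44, 69.94], [-101.28, 121.22], [-78.64, 73.56], [-180, 180]. Speed limits (degrees/s): [147.25, 147.25, 180, 180, 180, 180].

## Interface

Orientations are given as a 3x3 rotation matrix whose columns are the frame's x, y, z axes.
In Python, from cell import env gives the robot as it stands. The module is installed in compiled form; this text tells all that it offers.
- The arm moves only by the shell command python3 -m inch 'ROWS'. ROWS is JSON, a list of rows, each a list of 7 numbers: the shift along the world's x, y, z in units of 3 cm (1.0 is 3 cm), then the turn, a rotation vector about the world's x, y, z in units of 90 degrees (1.0 is 90 degrees), then the opening, from 0 (shut) to 1 (fully open). A call has 1 to 12 rows; each row shifts and turns the commanded pose from where the row before left it; what a row does not reach is not made up. A row lasts 1/12 s, in which the tool goes at most 41.7 mm and 7.16 degrees, less where a joint would pass 70% of its speed; a pose out of reach is approached as far as the arm can. A call with a number of a shift or a turn outside -1 to 1 is refused whole. A call with a gripper value outside its range is refused whole. The fingers move at their own pace and stop on an object; the grip force is fixed at half the most. Time passes only in rows, so rows that do not move let the fingers close. It gives the time, the measured TCP pose, the force, the opening and the grip force at its end, in the units of the state.
- env.state(): the state, without advancing time (a new reading comes with each control period).
- env.camera(name): name is "scene" or "side" or "wrist"; returns (picture, depth): 400x640x3 uint8, blue, green, red; 400x640 float32, m along the optical axis (not along the pixel's ray), 0 where there is no reading.
- env.camera_params(name): a dict with "K" (3x3 intrinsics, pixels), "rvec" (rotation vector, rad) and "tvec" (3), from world to camera coordinates, as OpenCV has them. Camera axes: x right, y down, z forward; pixel columns grow to the right and rows downward; lengths in m; the calibration is good to about 2 mm. A picture is of the moment at which its call begins: read the wrist's pose just before it. camera_params takes no time and is no camera call; for the wrist camera it gives the pose at the moment of the call.
- env.finish_job(): hands the job in; it is judged then, once.
The state is a dict: "time_s": time; "q": joint angles; "qd": joint speeds; "joint_torque": joint torques, N m; "position": TCP position; "orientation": TCP orientation; "contact_force": force on the tool from outside, world axes, zero at the start; "moment": the same for the moment, N m; "gripper_width": finger opening in m; "gripper_force": force on a finger pad.
Only numpy, scipy, OpenCV 4.12 (cv2) and the standard library are available. Lean on these libraries where they do the work, as an engineer would, in place of code of your own. Each camera call takes 0.05 s, during which the arm holds its last target. There are 200 camera calls.

## Working session

There is one attempt and no reset: what is moved stays moved. The work goes in short steps, Python scripts to look and compute and a shell command to move; the robot and the scene stay as the last step left them, time stands still between calls to the robot, and variables do not carry over. Pictures are saved under pics/ and viewed, at most 10 in all, crops included, and the job is handed in when it is done.

```bash
mkdir -p pics; cat > h.py <<'E'
import numpy as np, cv2
from cell import env
def cam(n):
    p=env.camera_params(n); im,d=env.camera(n)
    R=cv2.Rodrigues(np.array(p["rvec"],float))[0]; t=np.array(p["tvec"],float).ravel(); K=np.array(p["K"],float)
    v,u=np.indices(d.shape); 
    c=np.stack([(u-K[0,2])/K[0,0]*d,(v-K[1,2])/K[1,1]*d,d],-1)
    W=(c-t)@R; W[d<=0]=np.nan
    return im,d,W,K,R,t
E
python3 - <<'E'
from h import *
for n in("scene","side"):
    im,d,W,K,R,t=cam(n); cv2.imwrite(f"pics/{n}0.png",im); np.save(f"{n}0.npy",W); print(n,-R.T@t,R[2])
s=env.state(); print(s["time_s"],s["position"],s["orientation"],s["contact_force"],env.finger_overhang)
E
```

```text
scene [-0.19884425  0.51818622  0.56108733] [ 0.67264153 -0.54950052 -0.49558305]
side [-0.00107321 -0.86125208  0.58841151] [ 0.44042322  0.76239929 -0.4741041 ]
0.1 [ 0.18932536 -0.54235654  0.25243443] [[ 9.44159781e-01  3.29487640e-01 -4.51387945e-04]
 [ 3.29487905e-01 -9.44158065e-01  1.80770532e-03]
 [ 1.69434990e-04 -1.85548952e-03 -9.99998264e-01]] [-0.18388786 -0.24785522 -0.31626284] 0.022
```

View pics/scene0.png

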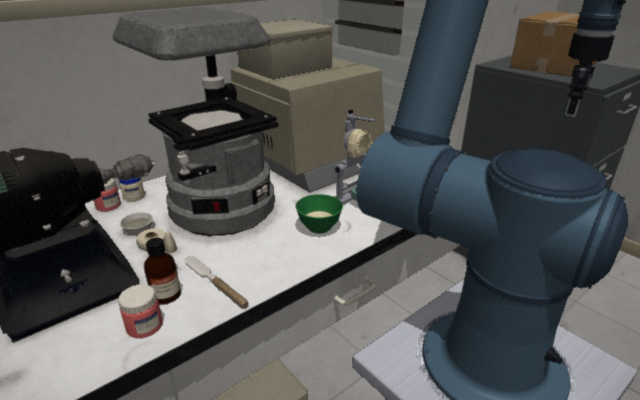

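View pics/side0.png

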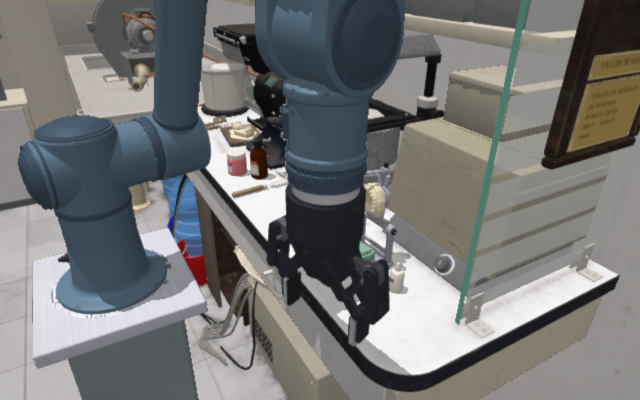

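The scene view shows the articulator at about (355,150), the bowl at (320,215) and the spatula at (215,280). The side view shows the cast at (375,200) and the bottle at (398,278), with a box behind and a glass screen to the right. Next I'll zoom in and print the world points.

```bash
python3 - <<'E'
from h import *
a=cv2.imread("pics/scene0.png")[90:230,300:420]; b=cv2.imread("pics/side0.png")[160:310,340:460]
a=cv2.resize(a,None,fx=3.3,fy=4,interpolation=cv2.INTER_CUBIC);b=cv2.resize(b,(396,560),interpolation=cv2.INTER_CUBIC)
cv2.imwrite("pics/crop0.png",np.hstack([a,b]))
for n,px in(("scene",[(353,115),(370,120),(350,140),(347,155),(358,140),(340,185),(340,200),(355,185),(380,110),(372,150),(320,215)]),("side",[(375,200),(385,175),(390,240),(398,265),(398,290),(425,150),(443,263),(480,200)])):
    W=np.load(n+"0.npy")
    for u,v in px: print(n,u,v,W[v,u].round(3))
E
```

```text
scene 353 115 [ 0.531 -0.196  0.217]
scene 370 120 [ 0.475 -0.196  0.22 ]
scene 350 140 [ 0.511 -0.169  0.167]
scene 347 155 [ 0.532 -0.182  0.118]
scene 358 140 [ 0.491 -0.176  0.171]
scene 340 185 [ 0.518 -0.148  0.052]
scene 340 200 [ 0.514 -0.145  0.013]
scene 355 185 [ 0.571 -0.253 -0.004]
scene 380 110 [ 0.645 -0.415  0.155]
scene 372 150 [0.201 0.087 0.313]
scene 320 215 [ 0.485 -0.056  0.017]
side 375 200 [ 0.499 -0.225  0.167]
side 385 175 [ 0.537 -0.204  0.207]
side 390 240 [ 0.532 -0.246  0.073]
side 398 265 [ 0.498 -0.316  0.064]
side 398 290 [ 0.495 -0.328  0.011]
side 425 150 [ 0.654 -0.188  0.235]
side 443 263 [ 0.605 -0.334  0.043]
side 480 200 [ 0.534 -0.447  0.262]
```

View pics/crop0.png

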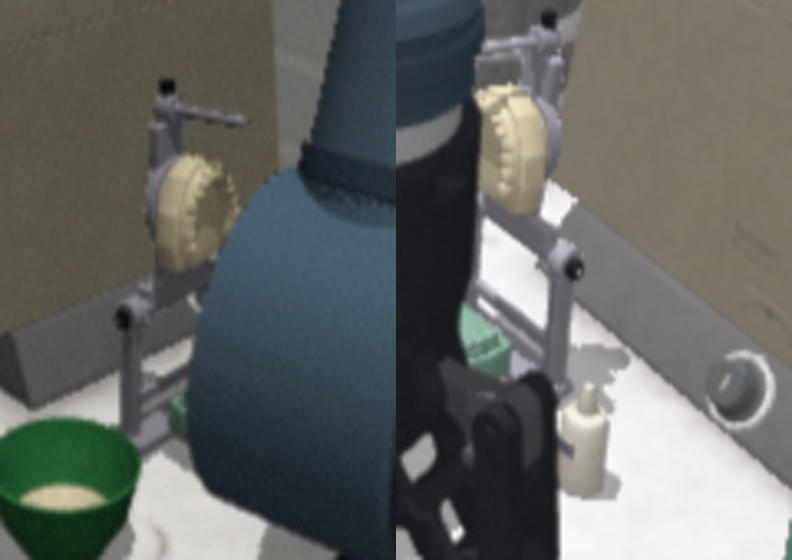

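The crops show the left hinge knob at scene (338,169), the right knob at side (394,232), the boss at scene (351,116), the pin tip at scene (373,120), and the box close behind.

```bash
python3 - <<'E'
from h import *
S=np.load("scene0.npy");D=np.load("side0.npy")
def q(W,u,v,r=1): 
    p=W[v-r:v+r+1,u-r:u+r+1].reshape(-1,3); return np.nanmedian(p,0).round(3)
for n,W,l in(("scene",S,[(338,169),(351,112),(351,116),(373,120),(348,132),(347,137)]),("side",D,[(394,232),(386,165),(386,172),(366,172),(387,177)])):
    for u,v in l: print(n,u,v,q(W,u,v))
# box faces
for n,W,reg in(("scene",S,(290,100,340,150)),("side",D,(420,150,450,240)),("side base",D,(415,225,440,260))):
    u0,v0,u1,v1=reg; P=W[v0:v1,u0:u1].reshape(-1,3); P=P[np.isfinite(P).all(1)]
    c=np.median(P,0); nrm=np.linalg.svd(P-c,full_matrices=False)[2][2]; print(n,c.round(3),nrm.round(3),np.abs((P-c)@nrm).mean())
# slices of articulator points: combine both, region
P=np.vstack([S[90:210,300:420].reshape(-1,3),D[150:310,340:460].reshape(-1,3)])
P=P[np.isfinite(P).all(1)]; P=P[(P[:,0]>.4)&(P[:,0]<.6)&(P[:,1]<-.13)&(P[:,1]>-.27)&(P[:,2]>.005)]
for z in np.arange(.01,.24,.015):
    k=P[(P[:,2]>=z)&(P[:,2]<z+.015)]
    if len(k): print(z.round(3),len(k),np.percentile(k,[2,50,98],axis=0)[:,:2].round(3).tolist())
E
```

```text
scene 338 169 [ 0.519 -0.14   0.098]
scene 351 112 [ 0.537 -0.194  0.223]
scene 351 116 [ 0.531 -0.19   0.216]
scene 373 120 [ 0.469 -0.199  0.221]
scene 348 132 [ 0.531 -0.181  0.178]
scene 347 137 [ 0.526 -0.174  0.169]
side 394 232 [ 0.53  -0.257  0.099]
side 386 165 [ 0.54  -0.2    0.227]
side 386 172 [ 0.538 -0.205  0.213]
side 366 172 [ 0.489 -0.204  0.222]
side 387 177 [ 0.538 -0.209  0.204]
scene [ 0.647 -0.173  0.167] [-0.992  0.008  0.123] 0.0016033463644366968
side [ 0.645 -0.243  0.153] [-0.992  0.011  0.122] 0.0011000474734866555
side base [ 0.629 -0.261  0.045] [-0.926  0.062  0.373] 0.00403538557277394
0.01 279 [[0.497, -0.251], [0.528, -0.187], [0.54, -0.145]]
0.025 300 [[0.48, -0.248], [0.526, -0.194], [0.535, -0.145]]
0.04 294 [[0.471, -0.248], [0.499, -0.224], [0.536, -0.145]]
0.055 91 [[0.515, -0.249], [0.526, -0.157], [0.538, -0.144]]
0.07 100 [[0.516, -0.249], [0.526, -0.198], [0.538, -0.144]]
0.085 239 [[0.514, -0.257], [0.523, -0.196], [0.536, -0.137]]
0.1 313 [[0.519, -0.256], [0.525, -0.21], [0.537, -0.144]]
0.115 40 [[0.495, -0.228], [0.503, -0.186], [0.538, -0.165]]
0.13 240 [[0.489, -0.233], [0.499, -0.203], [0.53, -0.163]]
0.145 335 [[0.49, -0.233], [0.501, -0.207], [0.533, -0.164]]
0.16 358 [[0.49, -0.23], [0.503, -0.213], [0.536, -0.167]]
0.175 459 [[0.492, -0.221], [0.511, -0.202], [0.541, -0.177]]
0.19 169 [[0.506, -0.212], [0.535, -0.197], [0.545, -0.18]]
0.205 204 [[0.475, -0.208], [0.531, -0.198], [0.547, -0.186]]
0.22 93 [[0.468, -0.205], [0.537, -0.199], [0.547, -0.19]]
```

Estimates: hinge mid is about (0.526,-0.198,0.096), articulator yaw about +5°, and the raised arm's back face is at x≈0.547. The box face is at about 0.65, so closed vertical fingers fit behind the arm. I'll go over the top from the left of the screen.

```bash
python3 -m inch '[[0.6,1,0.7,0,0,-0.04,0],[0.6,1,0.7,0,0,-0.04,0],[0.6,1,0.7,0,0,-0.04,0],[0.6,1,0.7,0,0,-0.04,0],[0.6,1,0.7,0,0,0,0],[0.6,1,0.7,0,0,0,0],[0.6,1,0.7,0,0,0,0],[1,0.9,0,0,0,0,0],[1,0.9,0,0,0,0,0],[1,0.9,0,0,0,0,0],[1,0.9,0,0,0,0,0],[1,0.9,0,0,0,0,0]]'; python3 - <<'E'
from h import *
im,d,W,K,R,t=cam("side"); 
cv2.imwrite("pics/side1.png",im); np.save("side1.npy",W)
im2,d,W,K,R,t=cam("scene"); np.save("scene1.npy",W); cv2.imwrite("pics/scene1.png",im2)
cv2.imwrite("pics/c1.png",np.hstack([cv2.resize(im2[60:260,280:440],(400,500)),cv2.resize(im[120:320,330:490],(400,500))]))
s=env.state(); print(s["time_s"],s["position"],s["orientation"],s["contact_force"],s["q"])
for u,v in [(480,330),(590,265),(462,320),(500,120),(525,10)]: print(W.shape,np.load("side1.npy")[v,u])
E
```

```text
time_s: 1.1
position: [0.4665, -0.1962, 0.4002]
orientation: [[0.996, 0.084, -0.0], [0.084, -0.996, -0.0], [-0.0, 0.0, -1.0]]
contact_force: [0.0, -0.8, -0.4]
gripper_width: -0.0001
gripper_force: 0.0
1.2 [ 0.46849809 -0.19391519  0.39921026] [[ 9.95759400e-01  9.19955540e-02 -1.85443167e-04]
 [ 9.19957365e-02 -9.95756705e-01  2.31699609e-03]
 [ 2.84970616e-05 -2.32423062e-03 -9.99997299e-01]] [-0.45732441 -0.23349521 -0.29769864] [-2.97197951e+01  1.42242415e+01  1.58680748e+01  9.17188749e+01
  1.10024237e-01  1.45001700e+02]
(400, 640, 3) [ 0.56197493 -0.48332593  0.00330729]
(400, 640, 3) [ 0.93586743 -0.4590257   0.0025176 ]
(400, 640, 3) [ 0.55394724 -0.44716408  0.00158639]
(400, 640, 3) [ 0.53444583 -0.45229917  0.39431939]
(400, 640, 3) [ 0.53648887 -0.45317298  0.53975652]
```

View pics/c1.png

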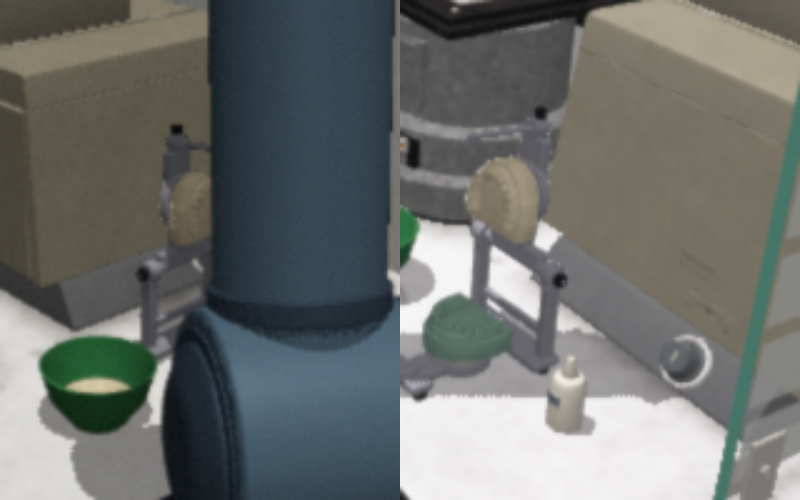

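The side view is now clear: screw at crop (540,113), right knob at (560,280), steel table at (415,385), and the box face behind.

```bash
python3 - <<'E'
from h import *
D=np.load("side1.npy")
f=lambda x,y:(round(330+(x-400)*.4),round(120+y*.4))
for nm,x,y in [("screw",540,113),("boss",541,128),("boss2",541,140),("arm",541,160),("Rknob",560,280),("Lknob",481,230),("table",415,385),("pinTip",470,135),("boxtop",600,30),("boxtop2",590,15),("box",560,150),("lowercast",465,330)]:
    u,v=f(x,y); print(nm,u,v,np.nanmedian(D[v-1:v+2,u-1:u+2].reshape(-1,3),0).round(3))
P=D.reshape(-1,3);P=P[np.isfinite(P).all(1)]
A=P[(P[:,0]>.515)&(P[:,0]<.58)&(abs(P[:,1]+.2)<.05)]
for z in (.13,.16,.19,.2,.21,.22):
    k=A[(A[:,2]>=z)&(A[:,2]<z+.01)]; print(z,len(k),k[:,:2].min(0).round(3),np.median(k,0).round(3),k[:,:2].max(0).round(3))
B=P[(P[:,0]>.6)&(P[:,0]<.72)&(abs(P[:,1]+.2)<.06)]; print(np.percentile(B[:,2],[50,90,95,99]).round(3))
E
```

```text
screw 386 165 [ 0.539 -0.201  0.227]
boss 386 171 [ 0.537 -0.204  0.216]
boss2 386 176 [ 0.537 -0.205  0.206]
arm 386 184 [ 0.536 -0.21   0.189]
Rknob 394 232 [ 0.532 -0.257  0.099]
Lknob 362 212 [ 0.518 -0.158  0.101]
table 336 274 [ 0.409 -0.229  0.016]
pinTip 358 174 [ 0.469 -0.202  0.223]
boxtop 410 132 [ 0.657 -0.129  0.257]
boxtop2 406 126 [ 0.659 -0.112  0.266]
box 394 180 [ 0.643 -0.108  0.132]
lowercast 356 252 [ 0.461 -0.225  0.052]
0.13 7 [ 0.516 -0.232] [ 0.517 -0.23   0.134] [ 0.539 -0.21 ]
0.16 42 [ 0.515 -0.231] [ 0.528 -0.224  0.165] [ 0.537 -0.22 ]
0.19 62 [ 0.532 -0.213] [ 0.535 -0.203  0.195] [ 0.547 -0.183]
0.2 48 [ 0.531 -0.213] [ 0.537 -0.203  0.204] [ 0.546 -0.184]
0.21 62 [ 0.515 -0.206] [ 0.534 -0.202  0.216] [ 0.551 -0.189]
0.22 35 [ 0.531 -0.203] [ 0.538 -0.199  0.223] [ 0.548 -0.193]
[0.213 0.51  0.522 0.531]
```

```bash
python3 -m inch '[[0.96,-0.04,0,0,0,0,0],[0.96,-0.04,0,0,0,0,0],[0.96,-0.04,0,0,0,0,0],[0.96,-0.04,0,0,0,0,0],[0,0,-1,0,0,0,0],[0,0,-1,0,0,0,0],[0,0,-1,0,0,0,0],[0,0,-1,0,0,0,0],[0,0,0,0,0,0,0]]'; python3 - <<'E'
from h import *
s=env.state(); print(s["position"],s["contact_force"])
im,d,W,*_=cam("side"); im2,*_=cam("scene")
cv2.imwrite("pics/c2.png",np.hstack([cv2.resize(im2[60:260,280:440],(400,500)),cv2.resize(im[80:280,320:480],(400,500))]))
E
```

```text
time_s: 1.95
position: [0.5755, -0.2012, 0.2716]
orientation: [[0.996, 0.084, -0.015], [0.084, -0.996, 0.007], [-0.015, -0.008, -1.0]]
contact_force: [-0.9, 0.4, -1.5]
gripper_width: -0.0003
gripper_force: 0.0
[ 0.57554199 -0.20123687  0.27160936] [-0.93754165  0.42532712 -1.48017561]
```

View pics/c2.png

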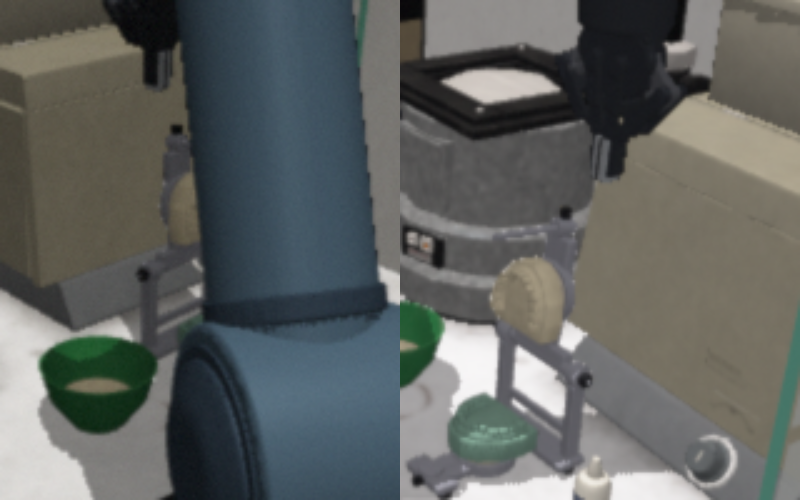

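The tips hang behind the arm (side crop (607,175)) and clear of it. I'll continue down, correcting x.

```bash
python3 -m inch '[[0.2,0.08,-0.5,0,0,0,0],[0,0,-0.5,0,0,0,0],[0,0,-0.5,0,0,0,0],[0,0,-0.4,0,0,0,0],[0,0,0,0,0,0,0]]'; python3 - <<'E'
from h import *
s=env.state(); print(s["q"],s["qd"])
im,d,W,*_=cam("side"); cv2.imwrite("pics/s3.png",cv2.resize(im[100:240,330:470],(560,560)))
P=W.reshape(-1,3);P=P[np.isfinite(P).all(1)]
for a,b in((.17,.19),(.19,.2),(.2,.21),(.21,.22),(.22,.23),(.23,.25)):
    k=P[(P[:,0]>.5)&(P[:,0]<.62)&(abs(P[:,1]+.2)<.04)&(P[:,2]>=a)&(P[:,2]<b)]; print(a,len(k),np.sort(k[:,0].round(3))[::6])
E
```

```text
time_s: 2.47
position: [0.5873, -0.201, 0.2243]
orientation: [[0.996, 0.084, 0.001], [0.084, -0.996, -0.001], [0.001, 0.001, -1.0]]
contact_force: [0.2, 0.1, -0.9]
gripper_width: -0.0
gripper_force: 0.0
[-2.47410278e+01  2.74774867e+01  9.34076772e+00  7.17727421e+01
 -1.34362732e-02  1.50436830e+02] [-0.01552129 -0.75895355  2.08199588  2.53740174  0.01520508 -0.0106044 ]
0.17 264 [0.5   0.501 0.502 0.503 0.503 0.503 0.504 0.505 0.505 0.506 0.506 0.507
 0.508 0.509 0.51  0.511 0.512 0.513 0.514 0.515 0.517 0.518 0.519 0.52
 0.52  0.522 0.523 0.528 0.529 0.53  0.53  0.53  0.531 0.532 0.533 0.533
 0.534 0.534 0.535 0.535 0.536 0.538 0.541 0.543]
0.19 68 [0.504 0.508 0.532 0.534 0.534 0.534 0.535 0.536 0.537 0.538 0.541 0.545]
0.2 67 [0.53  0.534 0.536 0.537 0.537 0.538 0.54  0.544 0.547 0.578 0.585 0.598]
0.21 139 [0.502 0.51  0.515 0.519 0.525 0.531 0.532 0.533 0.534 0.537 0.54  0.543
 0.546 0.55  0.577 0.578 0.579 0.58  0.581 0.582 0.583 0.587 0.591 0.596]
0.22 96 [0.501 0.516 0.535 0.537 0.539 0.542 0.575 0.577 0.578 0.579 0.58  0.582
 0.583 0.584 0.587 0.593]
0.23 128 [0.537 0.542 0.575 0.575 0.576 0.577 0.577 0.577 0.578 0.578 0.578 0.579
 0.58  0.581 0.581 0.582 0.582 0.583 0.585 0.589 0.593 0.596]
```

View pics/s3.png

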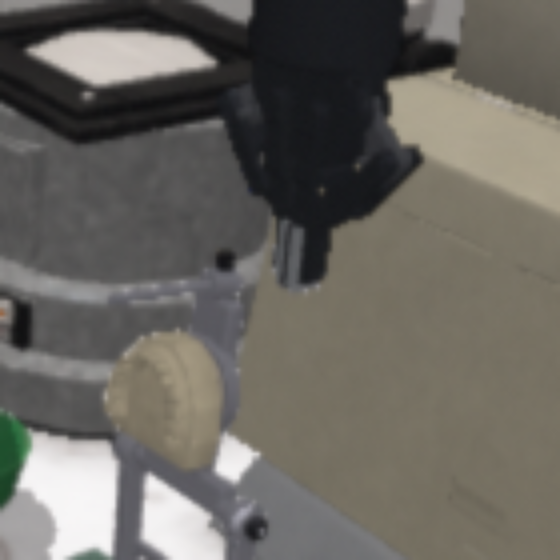

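Tip front face is at x≈0.576, z≈0.202; the arm's back is at ≈0.549. I'll close in on it, then work out the arc.

```bash
python3 -m inch '[[-0.2,0.05,-0.3,0,0,0,0],[-0.2,0,0,0,0,0,0],[-0.2,0,0,0,0,0,0],[0,0,0,0,0,0,0],[0,0,0,0,0,0,0]]'; python3 - <<'E'
import numpy as np
from h import env
print(env.state()["position"])
H=np.array([.526,.096]);r=.098;pre=None
for th in np.arange(1.72,-.01,-.08):
    T=H+r*np.array([-np.cos(th),np.sin(th)])+.006*np.array([np.sin(th),np.cos(th)])+[.011,.022]
    print(round(th,2),T.round(4),((T-pre)/.03).round(2) if pre is not None else ""); pre=T
E
```

```text
time_s: 2.93
position: [0.569, -0.1993, 0.2159]
orientation: [[0.996, 0.084, 0.002], [0.084, -0.996, -0.001], [0.002, 0.001, -1.0]]
contact_force: [-1.0, -0.3, 0.6]
gripper_width: 0.0
gripper_force: 0.0
[ 0.56902186 -0.19927157  0.21593925]
1.72 [0.5575 0.214 ] 
1.64 [0.5498 0.2154] [-0.26  0.04]
1.56 [0.5419 0.2161] [-0.26  0.02]
1.48 [0.5341 0.2161] [-0.26  0.  ]
1.4 [0.5263 0.2156] [-0.26 -0.02]
1.32 [0.5185 0.2144] [-0.26 -0.04]
1.24 [0.5108 0.2126] [-0.25 -0.06]
1.16 [0.5034 0.2102] [-0.25 -0.08]
1.08 [0.4961 0.2073] [-0.24 -0.1 ]
1.0 [0.4891 0.2037] [-0.23 -0.12]
0.92 [0.4824 0.1996] [-0.22 -0.14]
0.84 [0.4761 0.195 ] [-0.21 -0.15]
0.76 [0.4701 0.1899] [-0.2  -0.17]
0.68 [0.4646 0.1843] [-0.18 -0.19]
0.6 [0.4595 0.1783] [-0.17 -0.2 ]
0.52 [0.4549 0.1719] [-0.15 -0.21]
0.44 [0.4509 0.1652] [-0.13 -0.22]
0.36 [0.4474 0.1581] [-0.12 -0.23]
0.28 [0.4445 0.1508] [-0.1  -0.24]
0.2 [0.4421 0.1433] [-0.08 -0.25]
0.12 [0.4404 0.1357] [-0.06 -0.26]
0.04 [0.4393 0.1279] [-0.04 -0.26]
```

```bash
python3 -m inch '[[-0.2,-0.01,0,0,0,0,0],[-0.2,-0.01,0,0,0,0,0],[-0.2,-0.02,0,0,0,0,0],[-0.2,-0.02,0,0,0,0,0],[-0.2,-0.02,0,0,0,0,0]]'; python3 - <<'E'
from h import *
im,d,W,*_=cam("side"); P=W.reshape(-1,3);P=P[np.isfinite(P).all(1)]
k=P[(P[:,0]>.44)&(P[:,0]<.6)&(abs(P[:,1]+.2)<.015)&(P[:,2]>=.2)&(P[:,2]<.235)]; print(np.sort(k[:,0].round(3))[::6])
p=W[225:240,385:403].reshape(-1,3); p=p[np.isfinite(p).all(1)]; p=p[(p[:,2]>.085)&(p[:,2]<.11)]; print("knob",np.median(p,0))
E
```

```text
time_s: 3.35
position: [0.5383, -0.2012, 0.2146]
orientation: [[0.996, 0.084, 0.001], [0.084, -0.996, -0.0], [0.001, 0.0, -1.0]]
contact_force: [0.8, 0.3, 1.6]
gripper_width: -0.0001
gripper_force: 0.7
[0.445 0.448 0.451 0.456 0.459 0.464 0.468 0.471 0.475 0.48  0.483 0.489
 0.492 0.496 0.5   0.504 0.508 0.509 0.51  0.51  0.511 0.512 0.513 0.514
 0.514 0.515 0.515 0.516 0.516 0.517 0.518 0.518 0.519 0.52  0.52  0.522
 0.524 0.525 0.526 0.527 0.527 0.528 0.528 0.528 0.529 0.529 0.529 0.53
 0.531 0.531 0.531 0.532 0.533 0.533 0.534 0.534 0.534 0.536 0.541 0.542
 0.544 0.546 0.548]
knob [ 0.52725023 -0.24914832  0.10090607]
```

The arm is moving with about 1 N of contact and the articulator is staying put. On along the arc.

```bash
python3 -m inch '[[-0.2,-0.02,0.05,0,0,0,0],[-0.26,-0.02,0,0,0,0,0],[-0.26,-0.02,-0.03,0,0,0,0],[-0.26,-0.02,-0.05,0,0,0,0],[-0.25,-0.02,-0.07,0,0,0,0],[-0.25,-0.02,-0.09,0,0,0,0],[0,0,0,0,0,0,0]]'; python3 - <<'E'
from h import *
im,d,W,*_=cam("side"); cv2.imwrite("pics/s4.png",cv2.resize(im[100:290,310:470],(505,600)))
E
```

```text
time_s: 3.98
position: [0.4921, -0.2047, 0.2079]
orientation: [[0.997, 0.084, -0.002], [0.084, -0.997, 0.0], [-0.002, -0.001, -1.0]]
contact_force: [0.1, 0.2, 0.1]
gripper_width: 0.0002
gripper_force: 0.0
```

View pics/s4.png

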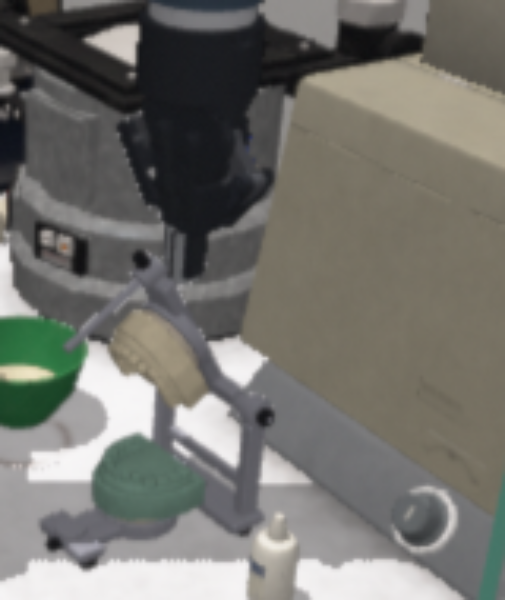

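The arm is past upright, about 1 rad, with the fingertips at (190,275) on its back face near the boss; everything else is where it was. Continuing.

```bash
python3 -m inch '[[-0.23,-0.02,-0.11,0,0,0,0],[-0.22,-0.02,-0.13,0,0,0,0],[-0.21,-0.02,-0.15,0,0,0,0],[-0.2,-0.02,-0.17,0,0,0,0],[-0.18,-0.02,-0.19,0,0,0,0],[-0.17,-0.02,-0.2,0,0,0,0],[-0.15,-0.01,-0.21,0,0,0,0],[-0.13,-0.01,-0.22,0,0,0,0],[0,0,0,0,0,0,0],[0,0,0,0,0,0,0]]'; python3 -c "
from h import env; print(env.state()['position'],env.state()['contact_force'])"
```

```text
time_s: 4.87
position: [0.4489, -0.2088, 0.1666]
orientation: [[0.996, 0.084, -0.001], [0.084, -0.996, 0.0], [-0.001, -0.001, -1.0]]
contact_force: [0.5, 0.2, 0.0]
gripper_width: -0.0001
gripper_force: 0.0
[ 0.44888416 -0.20884354  0.16658883] [0.49493462 0.20698112 0.01490384]
```

```bash
python3 -m inch '[[-0.07,-0.01,-0.15,0,0,0,0],[-0.06,0,-0.15,0,0,0,0],[-0.06,0,-0.15,0,0,0,0],[-0.05,0,-0.15,0,0,0,0],[-0.04,0,-0.15,0,0,0,0],[-0.03,0,-0.15,0,0,0,0],[-0.03,0,-0.15,0,0,0,0],[-0.02,0,-0.15,0,0,0,0],[0,0,0,0,0,0,0],[0,0,0,0,0,0,0]]'
```

```text
time_s: 5.7
position: [0.4384, -0.2089, 0.1307]
orientation: [[0.996, 0.084, -0.001], [0.084, -0.996, 0.001], [-0.001, -0.001, -1.0]]
contact_force: [-0.2, -0.0, 0.6]
gripper_width: 0.0
gripper_force: 0.0
```

```bash
python3 -m inch '[[0,0,-0.06,0,0,0,0],[0,0,-0.06,0,0,0,0],[0,0,-0.06,0,0,0,0],[0,0,0,0,0,0,0],[0,0,0,0,0,0,0]]'
```

```text
time_s: 6.12
position: [0.4388, -0.2092, 0.1258]
orientation: [[0.996, 0.084, 0.0], [0.084, -0.996, 0.0], [0.0, -0.0, -1.0]]
contact_force: [-1.0, -0.1, -0.1]
gripper_width: 0.0002
gripper_force: 0.0
```

```bash
python3 -m inch '[[0,0,-0.04,0,0,0,0],[0,0,-0.03,0,0,0,0],[0,0,0,0,0,0,0],[0,0,0,0,0,0,0]]'
```

```text
time_s: 6.45
position: [0.4389, -0.2094, 0.124]
orientation: [[0.996, 0.084, 0.0], [0.084, -0.996, -0.0], [0.0, 0.0, -1.0]]
contact_force: [-0.9, 0.6, 4.0]
gripper_width: 0.0002
gripper_force: 1.7
```

```bash
python3 -m inch '[[0,0,-0.03,0,0,0,0],[0,0,0,0,0,0,0],[0,0,0,0,0,0,0]]'
```

```text
time_s: 6.7
position: [0.4389, -0.2094, 0.1239]
orientation: [[0.996, 0.084, 0.001], [0.084, -0.996, -0.001], [0.001, 0.001, -1.0]]
contact_force: [-4.1, 1.7, 10.3]
gripper_width: -0.0003
gripper_force: 5.1
```

The vertical force is 10 N against a hard stop, with z at the predicted 0.124. I'll relieve the small sideways load and check.

```bash
python3 -m inch '[[-0.01,0,0,0,0,0,0],[0,0,0,0,0,0,0],[0,0,0,0,0,0,0],[0,0,0,0,0,0,0],[0,0,0,0,0,0,0],[0,0,0,0,0,0,0]]'; python3 - <<'E'
from h import *
im,d,W,*_=cam("side"); cv2.imwrite("pics/s5.png",cv2.resize(im[120:300,310:470],(533,600)))
s=env.state(); print(s["position"],s["contact_force"])
E
```

```text
time_s: 7.2
position: [0.4389, -0.2094, 0.1239]
orientation: [[0.996, 0.084, 0.001], [0.084, -0.996, -0.001], [0.001, 0.001, -1.0]]
contact_force: [-2.4, 1.4, 9.6]
gripper_width: 0.0001
gripper_force: 4.7
[ 0.43887485 -0.20940459  0.12389816] [-2.12685195  1.68872583 10.32420787]
```

View pics/s5.png

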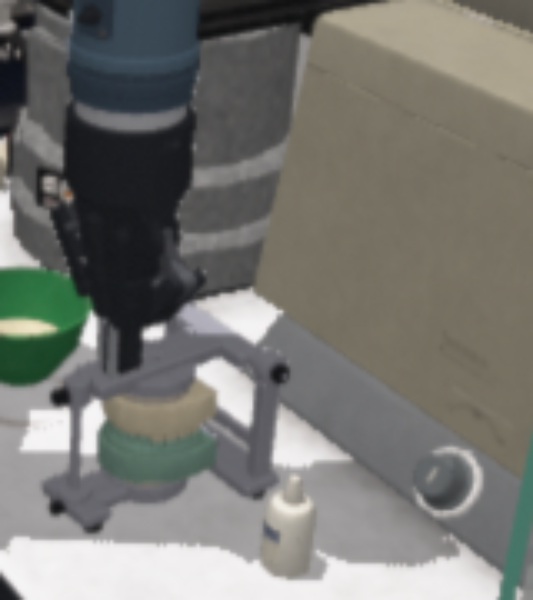

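The arm is level, its pin stands on the steel table at (72,480), and the fingers are pressing steadily at about 10 N on the metal arm at (125,370). Handing in.

```bash
python3 -c "
from cell import env; print(env.finish_job())"
```

```text
the job is handed in; nothing more can be done
None
```

I handed the job in with the articulator shut, its pin standing on the steel table and the fingertips still pressing on the metal arm with about 10 N; no verdict came back.

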